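Unlock, set and relock the lamp dial

TASK

On the sloped console, pull the ribbed metal locking cap up its stem, then turn the big black dial until its white line points at the nose of the small metal rider on the scale, and finally press the locking cap fully home again. The dial must not be turned before the cap is up; leave the rider and everything lying on the bench where it is.

Things in the scene. Friction and masses are not known exactly. Their poses are not given: they have to be found in the camera images.
- console: beige lamp control console, fixed, 200 deep x 320 wide, 51 mm high at its front edge, 119 mm at the back; origin under its centre on the bench, x to its back, y to its left, z up. Its panel slopes up 20 degrees from the front; dial left of the middle, locking cap right of it. Two small fixed knobs (20 mm wide, 15 mm high) at the right edge play no part.
- dial_grip (a point): on the dial's axis, 34 mm above the panel: TCP height for gripping; z is the axis, out of the panel (20 degrees from vertical), x and y turn with the dial. The dial: black skirt 80 mm across, 8 mm above the panel, and on it a round ribbed grip 44 mm in diameter from 8 to 42 mm above the panel; a white radial line on skirt and grip top. Stiff, stays where it is left
- dial_line (a point): turns with the dial: where its white line, prolonged, crosses a circle of 46 mm radius about the axis, 6 mm above the panel. The dial turns 300 degrees between stops, the gap centred on the console's front side. The line starts near the left end of the scale; the rider lies 70 to 240 degrees clockwise of it (seen from above), so more than one grasp may be needed
- rider_nose (a point): point on the rider's nose: the rider is a dark steel lug 9 mm wide, 8 mm high, clamped on the scale at the dial's edge, 41 to 59 mm from the dial's axis, nose pointing inward; the point lies on the circle of 46 mm radius, 6 mm above the panel, and coincides with dial_line when the dial is exactly set
- lock_top (a point): centre of the top face of the locking cap, a ribbed aluminium cylinder 26 mm in diameter and 32 mm tall on a stem; z is its sliding axis, square to the panel. When home its foot rests on a collar (36 mm wide, 8 mm high) and its top is 40 mm above the panel. 135 mm to the right of the dial's axis
- lock_cap (a joint): travel of the locking cap along its axis in m: 0 fully home, 0.016 fully up; friction holds it anywhere, about 5 N move it
- gauge_block: steel block 40 x 12 x 30 mm, origin under its centre, in front of the console: leave alone
- bush: flanged steel bush, 44 mm flange, 32 mm tall, origin under its centre, in front of the console: leave alone
- ring_gauge: dark steel ring 56 mm wide, 18 mm tall, origin under its centre, behind the console: leave alone
- lens_cleaner: white bottle 44 mm in diameter, 95 mm tall, origin under its centre: leave alone
- parts_tray: grey plastic tray 110 x 160 x 35 mm, origin under its centre: leave alone
- brush: small brush lying on the bench: leave alone
- mouse: black computer mouse, about 80 x 60 x 32 mm, on its mat: leave alone

How it is judged:
By the outcome, as a careful person would: the job done as asked, in the order asked, and still so for the second after the job is handed in, with the robot touching nothing.
It also fails if it takes over 72 s, if anything falls off the work surface, if the arm or the gripper's body presses on something with over 40 N, if the wrist force passes 120 N, or if a joint passes its speed limit or range.

ROBOT

A 6-joint arm with a two-finger parallel gripper is mounted at the origin on the work surface. World frame = base frame: x ahead of the robot, y to its left, z up, the work surface at z = 0. Lengths are in mm, angles in rad, forces in N, time in s.
With the tool pointing down it reaches from about 350 to 775 mm from the base axis. Payload 7.3 kg.
Tool frame: the origin (TCP) lies between the finger pads, 19 mm behind the fingertips; this is the grasp point; x points along the fingers, y is the direction in which the jaws open and shut, and the axes are right-handed (so a half turn about x gives the same grasp; the last joint's range is limited). The gripper opens to 92 mm and grips with 3 to 60 N. Pads are 19 mm wide; open, the fingers measure 130 mm over their backs; the gripper's body (75 mm by 190 mm) begins 47 mm behind the grasp point.
Start: joints at [1.073, 0.342, 1.524, -0, 1.275, -0.146], TCP at [180.894, 492.869, 245.541] pointing down, gripper open.
Joint ranges: [-2.53, 2.53], [-0.77, 2.02], [0.04, 2.7], [-1, 4.14], [0.28, 2.66], [-3.11, 3.11]. Speed limits (rad/s): [2.57, 2.57, 3.14, 3.14, 3.14, 3.14].

INTERFACE

Orientations are given as [roll, pitch, yaw] about the fixed x, y, z axes, in that order (R = Rz(yaw) Ry(pitch) Rx(roll)).
In Python, from plant import bot gives the robot as it stands.
- The arm moves only by the tool step_arm, never from a script. Its argument "targets" is a list that holds one entry, the list of rows, each a list of 4 numbers: the shift along the tool's x, y, z in m, then the turn about the tool's x in degrees. A call has exactly 5 rows; each row is the pose to reach, as a shift and turn from the pose measured when the call began, along the tool's axes at that moment; what a row does not reach only later rows make up. A row lasts 1/12 s, in which the tool goes at most 41.7 mm and 7.16 degrees, less where a joint would pass 70% of its speed; a pose out of reach is approached as far as the arm can. A call with a gripper value outside its range is refused whole. "jaw" is the closure, from 0 (fully open) to 1 (shut), set as the call begins (left out, the last holds). The fingers move at their own pace and stop on an object; the grip force is fixed at half the most. Time passes only in rows, so rows that repeat a pose let the fingers close, or fill a call up. It gives the time, the measured TCP pose, the force and the opening at its end, in the units of the state.
- bot.get_obs(): the state, without advancing time (a new reading comes with each control period).
- bot.capture(name): name is "scene" or "side" or "wrist"; returns a dict with "color" (480x640x3 uint8, red, green, blue), "depth" (480x640 float32, mm along the optical axis (not along the pixel's ray), 0 where there is no reading), "fov_y" (degrees; the focal length in pixels is half the picture's height over the tangent of half this angle, whatever the lens; pixels are square), "cx", "cy" (the principal point, pixels), "rvec" (rotation vector, rad) and "tvec" (3), from world to camera coordinates, as OpenCV has them. Camera axes: x right, y down, z forward; pixel columns grow to the right and rows downward; lengths in mm; the calibration is good to about 2 mm. The wrist camera is an equidistant fisheye: a pixel r from the principal point sees the ray r / f radians off the axis. A picture is of the moment at which its call begins.
- bot.close_job(): hands the job in, once; it reports no verdict.
The state is a dict: "time": time; "joint_positions": joint angles; "dq": joint speeds; "tau": joint torques, N m; "tool_pos": TCP position; "tcp_rot": TCP orientation; "contact_force": force on the tool from outside, world axes, zero at the start; "moment": the same for the moment, N m; "grip_width": finger opening in mm.
Only numpy, scipy, OpenCV 4.12 (cv2) and the standard library are available. Lean on these libraries where they do the work, as an engineer would, in place of code of your own. Each camera call takes 0.05 s, during which the arm holds its last target. There are 200 camera calls.

## Working session

There is one attempt and no reset: what is moved stays moved. The work goes in short steps, Python scripts to look and compute and a tool call to move; the robot and the scene stay as the last step left them, time stands still between calls to the robot, and variables do not carry over. Pictures are saved under pics/ and viewed, about 8 in all and at most 12, crops included, and the job is handed in when it is done.

Besides the shell and the picture viewer there is one more tool, called after ">>>" as name(argument=value, ...) on one line, values as JSON. step_arm: Moves the arm, as the interface text tells. Its arguments: {"type":"object","properties":{"targets":{"type":"array","items":{"type":"array","items":{"type":"array","items":{"type":"number"}}}},"jaw":{"type":"number"}},"required":["targets"]}

```bash
ls; mkdir -p pics; cat > h.py <<'E'
import numpy as np, cv2, pickle
from scipy.spatial.transform import Rotation as R
from plant import bot
def cap(n,save=None):
    c=bot.capture(n)
    if save:
        cv2.imwrite(f'pics/{save}.png',c['color'][:,:,::-1]); pickle.dump(c,open(f'pics/{save}.pkl','wb'))
    return c
def f(c): return 240/np.tan(np.radians(c['fov_y']/2))
def ray(c,u,v,fish=False):
    F=f(c);x=np.array([u-c['cx'],v-c['cy']],float)
    if fish:
        r=np.hypot(*x);t=r/F;d=np.array([*(x/max(r,1e-9)*np.sin(t)),np.cos(t)])
    else: d=np.array([x[0]/F,x[1]/F,1])
    Rm=cv2.Rodrigues(np.array(c['rvec'],float))[0];t=np.array(c['tvec'],float).ravel()
    return -Rm.T@t, Rm.T@(d/np.linalg.norm(d))
def plane(c,u,v,n,p,fish=False):
    o,d=ray(c,u,v,fish); return o+d*(n@(p-o))/(n@d)
def tri(rays):
    A=np.zeros((3,3));b=np.zeros(3)
    for o,d in rays:
        P=np.eye(3)-np.outer(d,d);A+=P;b+=P@o
    x=np.linalg.solve(A,b); return x,[np.linalg.norm((np.eye(3)-np.outer(d,d))@(x-o)) for o,d in rays]
def cloud(c):
    v,u=np.mgrid[:480,:640];z=c['depth'].astype(float);F=f(c)
    p=np.stack([(u-c['cx'])/F*z,(v-c['cy'])/F*z,z],-1)
    Rm=cv2.Rodrigues(np.array(c['rvec'],float))[0]
    return (p-np.array(c['tvec'],float).ravel())@Rm
def rot(s): return R.from_euler('xyz',s['tcp_rot'])
def project(c,X,fish=False):
    Rm=cv2.Rodrigues(np.array(c['rvec'],float))[0];p=Rm@np.array(X)+np.array(c['tvec'],float).ravel();F=f(c)
    if fish:
        r=np.hypot(p[0],p[1]);t=np.arctan2(r,p[2]);return c['cx']+F*t*p[0]/r,c['cy']+F*t*p[1]/r
    return c['cx']+F*p[0]/p[2],c['cy']+F*p[1]/p[2]
E
python3 - <<'E'
from h import *
print(bot.get_obs())
for n in('scene','side','wrist'):
    c=cap(n,n+'0');print(n,c['fov_y'],c['cx'],c['cy'],cv2.Rodrigues(np.array(c['rvec'],float))[0].round(3).tolist(),ray(c,320,240)[0].round(0))
a=cv2.imread('pics/scene0.png');b=cv2.imread('pics/side0.png')
E
```

```text
pics
{'time': 0.0, 'joint_positions': array([ 1.07303170e+00,  3.42695038e-01,  1.52502485e+00,  5.00804004e-07,
        1.27539195e+00, -1.46006424e-01]), 'dq': array([-0.00076212, -0.00143673,  0.0011198 ,  0.00261987, -0.00031211,
       -0.00022216]), 'tau': array([ 3.42986618e-05, -4.31252110e+01, -2.44215310e+01,  7.17959111e-02,
        5.61997353e-02, -1.65405140e-04]), 'tool_pos': array([180.68646106, 492.5216453 , 244.85657735]), 'tcp_rot': array([-1.71711798,  1.56927714, -2.06887633]), 'contact_force': array([0.47714008, 0.47326627, 0.45898327]), 'moment': array([ 0.08391509, -0.00571058,  0.04465385]), 'grip_width': 91.75649902873465}
scene 51.38617481363364 321.160488663789 240.05345989436515 [[-0.819, 0.574, 0.012], [0.406, 0.593, -0.695], [-0.406, -0.564, -0.719]] [1054.  709. 1065.]
side 55.59317076063613 315.74268690947713 229.99808781399975 [[0.985, -0.17, 0.003], [-0.123, -0.725, -0.678], [0.117, 0.668, -0.735]] [ 382. -700.  852.]
wrist 65.70646984690485 318.3890583030113 243.4372944710074 [[0.344, 0.939, 0.0], [0.9, -0.33, 0.286], [0.269, -0.099, -0.958]] [107. 519. 384.]
```

View pics/scene0.png

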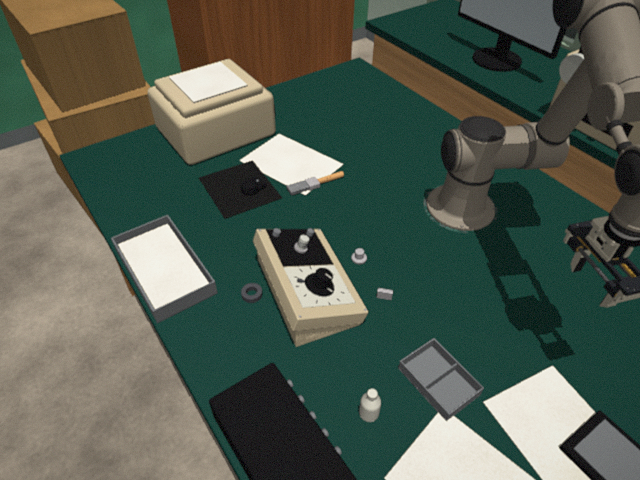

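View pics/side0.png

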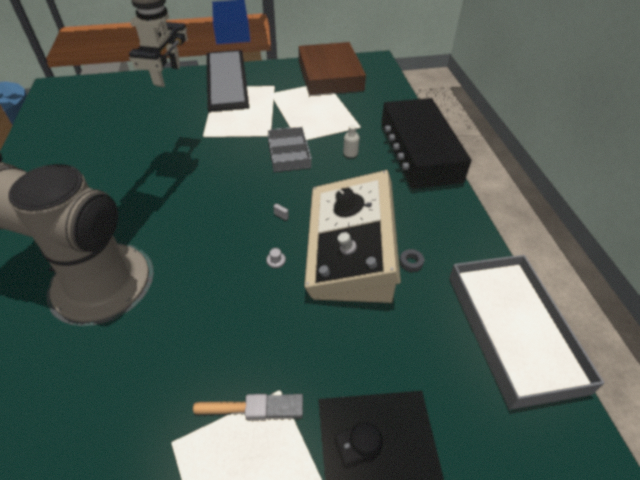

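Scene view: dial near (320,281), cap top near (303,239). Side view: dial (350,203), cap (345,238). The console's front faces the robot.

```bash
python3 - <<'E'
from h import *
S=pickle.load(open('pics/scene0.pkl','rb'));D=pickle.load(open('pics/side0.pkl','rb'))
for n,a,b in(('cap',(303,238),(345,237)),('dial',(320,277),(348,196))):
    print(n,tri([ray(S,*a),ray(D,*b)]))
for nm,c,box in(('s',S,(240,380,220,350)),('d',D,(300,405,165,305))):
    P=cloud(c)[box[2]:box[3],box[0]:box[1]].reshape(-1,3);col=c['color'][box[2]:box[3],box[0]:box[1]].reshape(-1,3).astype(int)
    ok=(P[:,2]>45)&(P[:,2]<175); P=P[ok]
    # panel plane RANSAC
    rng=np.random.default_rng(0);best=0
    for _ in range(500):
        q=P[rng.choice(len(P),3,False)];n=np.cross(q[1]-q[0],q[2]-q[0]);n/=np.linalg.norm(n)+1e-9;n*=np.sign(n[2])
        if not .88<n[2]<.98: continue
        m=abs((P-q[0])@n)<2.5
        if m.sum()>best: best=m.sum();M=m
    q=P[M];m0=q.mean(0);n=np.linalg.svd(q-m0,full_matrices=False)[2][2];n*=np.sign(n[2])
    print(nm,best,len(P),m0.round(1),n.round(4),np.degrees(np.arccos(n[2])),np.degrees(np.arctan2(-n[1],-n[0])))
    hull=cv2.minAreaRect(q[:,:2].astype(np.float32));print(hull)
big=lambda n,b:cv2.resize(cv2.imread(f'pics/{n}0.png')[b[2]:b[3],b[0]:b[1]],None,fx=4,fy=4,interpolation=cv2.INTER_CUBIC)
cv2.imwrite('pics/c0.png',np.hstack([big('scene',(250,350,220,340)),big('side',(300,400,170,290))]))
E
```

```text
cap (array([556.98626771, -65.74496462, 121.4359446 ]), [np.float64(0.71517891861499), np.float64(0.7151789186148231)])
dial (array([593.37336368,  65.39048246, 115.49348353]), [np.float64(0.41053322338931175), np.float64(0.41053322338931036)])
s 4407 7554 [592.8  22.3  87.1] [-0.3338  0.0763  0.9396] 20.021606986159068 -12.875053252546923
((584.229736328125, 8.09930419921875), (321.0752868652344, 188.6631317138672), 77.50591278076172)
d 6575 9624 [581.3 -19.1  88.9] [-0.3339  0.0748  0.9396] 20.00974439221212 -12.632068294495124
((583.045166015625, 3.3095245361328125), (320.0517883300781, 186.9615478515625), 77.39186096191406)
```

View pics/c0.png

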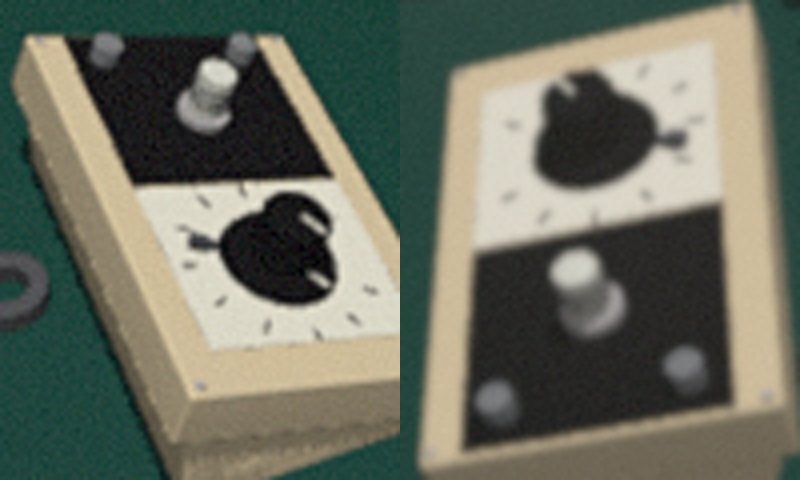

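```bash
cat >> h.py <<'E'
n=np.array([-.3339,.0755,.9396]);n/=np.linalg.norm(n)
M0=np.array([592.8,22.3,87.1])
yaw=np.arctan2(-n[1],-n[0])
py=np.array([-np.sin(yaw),np.cos(yaw),0]);px=np.cross(py,n)
def pan(X): d=np.array(X)-M0; return np.array([d@px,d@py,d@n])
def toolshift(s,X):  # world target -> tool axes mm
    return rot(s).inv().apply(np.array(X)-s['tool_pos'])
E
python3 - <<'E'
from h import *
S=pickle.load(open('pics/scene0.pkl','rb'));D=pickle.load(open('pics/side0.pkl','rb'));W=pickle.load(open('pics/wrist0.pkl','rb'))
r={}
for k,a,b in(('cap',(304,238.7),(344.5,237)),('dialtop',(324.7,274.7),(345.3,193.5)),('rider',(300.8,280.8),(368.7,204.5)),('knobA',(276,230),(324,268)),('knobB',(310,230),(371,260))):
    X,e=tri([ray(S,*a),ray(D,*b)]);r[k]=X;print(k,X.round(1),pan(X).round(1),np.round(e,1))
s=bot.get_obs();Rt=rot(s);print(Rt.as_matrix().round(3),np.degrees(yaw))
o=ray(W,320,240)[0];print('cam in tool',Rt.inv().apply(o-s['tool_pos']).round(1), (Rt.as_matrix().T@cv2.Rodrigues(np.array(W['rvec'],float))[0].T).round(3).tolist())
ty=Rt.as_matrix()[:,1]
print('tool y yaw',np.degrees(np.arctan2(ty[1],ty[0])),'py yaw',90+np.degrees(yaw))
tgt=r['cap']+np.array([0,0,120]);print(tgt,toolshift(s,tgt).round(1))
E
```

```text
cap [555.9 -63.7 119.7] [ -4.9 -92.1  36.4] [1.3 1.3]
dialtop [585.1  69.6 121.9] [-4.9 44.4 38.9] [2.8 2.8]
rider [636.4  40.6 104.9] [42.3 27.5  3.6] [2.4 2.4]
knobA [ 542.6 -142.8   96.2] [  -8.7 -172.1   12.8] [45.3 45.3]
knobB [ 561.3 -105.2  111.9] [   6.  -131.3   24.2] [45.3 45.3]
[[-0.001  0.345  0.939]
 [-0.001  0.939 -0.345]
 [-1.    -0.001 -0.   ]] -12.741208314166096
cam in tool [-139.1   -0.6  -78.3] [[-0.001, -0.287, 0.958], [1.0, 0.0, 0.001], [-0.001, 0.958, 0.287]]
tool y yaw 69.84405416448669 py yaw 77.2587916858339
[555.85418087 -63.72266635 239.66220335] [   5.7 -393.   543.8]
```

>>> step_arm(targets=[[[-0.001, -0.0234, 0.0324, -1.5], [-0.002, -0.0468, 0.0648, -3], [-0.003, -0.0702, 0.0972, -4.5], [-0.004, -0.0936, 0.1296, -6], [-0.005, -0.117, 0.162, -7.4]]])

```text
time: 0.57
tool_pos: [292.9, 325.3, 250.0]
tcp_rot: [-1.886, 1.569, -2.107]
contact_force: [0.6, 0.3, 0.3]
grip_width: 91.7
```

```bash
python3 - <<'E'
from h import *
s=bot.get_obs();print(s['time'],s['joint_positions'].round(2),s['tool_pos'],rot(s).as_matrix().round(3)[:,1],toolshift(s,[505,10,255]).round(1))
E
```

```text
0.5667 [ 0.66  0.18  1.74 -0.    1.23 -0.69] [292.89438952 325.31690824 250.00563228] [ 0.219  0.976 -0.001] [  -4.8 -261.3  275.9]
```

>>> step_arm(targets=[[[-0.001, -0.026, 0.0276, 0], [-0.002, -0.052, 0.0552, 0], [-0.003, -0.078, 0.0828, 0], [-0.004, -0.104, 0.1104, 0], [-0.005, -0.13, 0.138, 0]]])

```text
time: 0.98
tool_pos: [399.7, 166.5, 255.2]
tcp_rot: [-1.902, 1.569, -2.123]
contact_force: [0.9, 1.9, -0.7]
grip_width: 91.9
```

>>> step_arm(targets=[[[0, -0.03, 0.03, 0], [0, -0.06, 0.06, 0], [0, -0.09, 0.09, 0], [0, -0.12, 0.125, 0], [0, -0.131, 0.138, 0]]])

```text
time: 1.4
tool_pos: [507.2, 5.0, 255.0]
tcp_rot: [-1.487, 1.569, -1.71]
contact_force: [0.2, 1.2, 0.2]
grip_width: 91.8
```

```bash
python3 - <<'E'
from h import *
c=cap('wrist','w1')
s=bot.get_obs();print(s['time'],s['joint_positions'].round(2),s['tool_pos'],rot(s).as_matrix().round(3)[:,1])
for X in([555.9,-63.7,119.7],[585.1,69.6,121.9],[636.4,40.6,104.9]): print(np.round(project(c,X,1),1))
cv2.imwrite('pics/w1v.png',cv2.resize(cv2.imread('pics/w1.png'),(800,600),interpolation=cv2.INTER_CUBIC))
E
```

```text
1.45 [-0.14  0.31  1.55 -0.    1.28 -1.49] [509.22937946   2.65798124 254.72575919] [ 0.223  0.975 -0.003]
[251.3 310.9]
[414.5 310.4]
[386.2 355.8]
```

View pics/w1v.png

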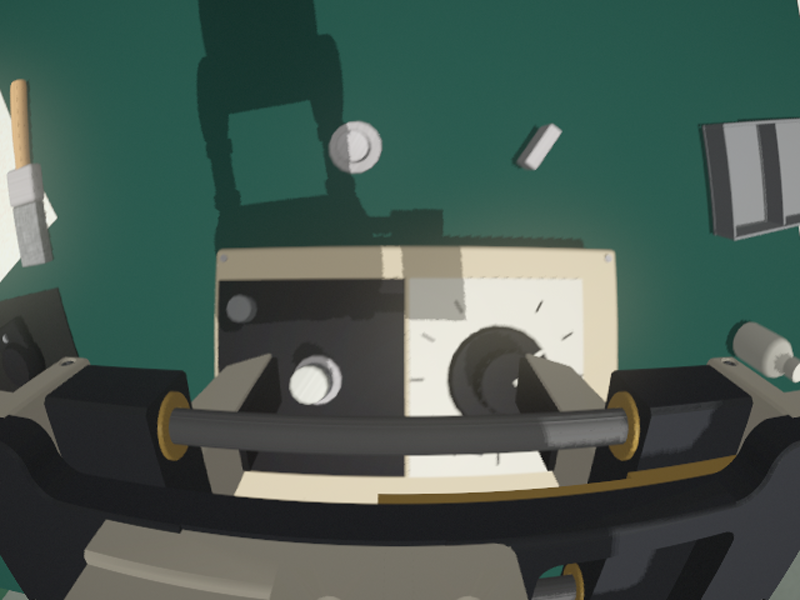

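Wrist view: cap top at (250,306) in native pixels, dial partly behind finger bar near (410,305). I'll move forward to see it clear of the gripper.

>>> step_arm(targets=[[[0, 0.005, 0.028, 0], [0, 0.01, 0.056, 0], [0, 0.014, 0.082, 0], [0, 0.014, 0.085, 0], [0, 0.014, 0.085, 0]]])

```text
time: 1.87
tool_pos: [595.7, -2.6, 253.6]
tcp_rot: [-1.56, 1.567, -1.785]
contact_force: [-0.3, 0.7, 0.2]
grip_width: 91.5
```

```bash
python3 - <<'E'
from h import *
c=cap('wrist','w2')
s=bot.get_obs();print(s['time'],s['joint_positions'].round(2),s['tool_pos'],rot(s).as_matrix().round(3)[:,1])
for X in([555.9,-63.7,119.7],[585.1,69.6,121.9],[636.4,40.6,104.9]): print(np.round(project(c,X,1),1))
im=cv2.imread('pics/w2.png')[110:310,190:470]
cv2.imwrite('pics/w2v.png',cv2.resize(im,(784,560),interpolation=cv2.INTER_CUBIC))
E
```

```text
1.9167 [-0.13  0.47  1.31 -0.    1.37 -1.48] [594.71859128  -2.40431632 253.95115688] [ 0.223  0.975 -0.003]
[229.3 207.5]
[409.1 206.7]
[380.4 269.1]
```

View pics/w2v.png

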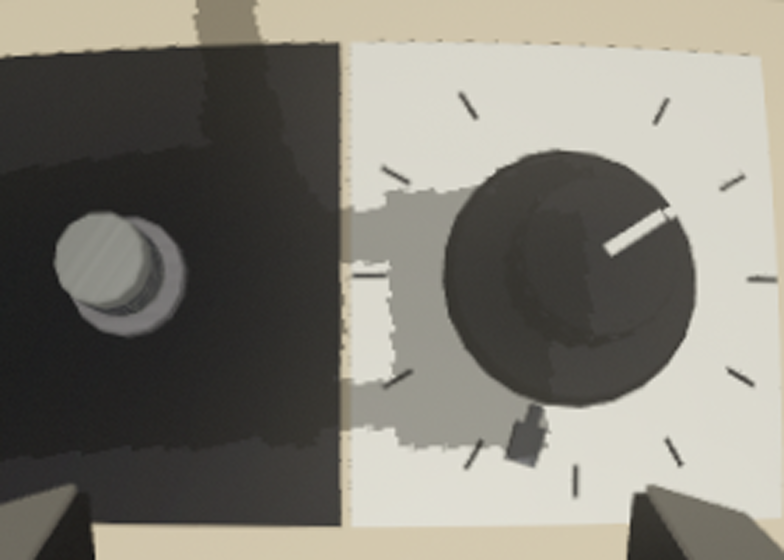

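Clear view (crop at 2.8x, offset 190,110): cap top (102,259), skirt centre ≈(570,278), white line from (608,250) to (672,210), rider nose (537,405), body to (522,462).

```bash
cat > meas.py <<'E'
from h import *
def px_(p,off=(190,110),k=2.8): return p[0]/k+off[0]-.5+.5/k, p[1]/k+off[1]-.5+.5/k
def at(c,p,h): return pan(plane(c,*px_(p),n,M0+h*n,True))
E
python3 - <<'E'
from meas import *
c=pickle.load(open('pics/w2.pkl','rb'))
g=c['color'].astype(int)
# skirt rim points: rays
sk=[(444,276),(696,283),(564,150),(577,406),(486,186),(655,186),(482,366),(660,366)]
P=np.array([at(c,p,8)[:2] for p in sk]);
A=np.c_[2*P,np.ones(8)];s=np.linalg.lstsq(A,(P**2).sum(1),rcond=None)[0];ax=s[:2];r=np.sqrt(s[2]+ax@ax)
print('dial axis',ax,'r',r)
cp=at(c,(102,259),40);print('cap',cp,'delta',ax-cp[:2])
def ang(p,h): d=at(c,p,h)[:2]-ax;return np.degrees(np.arctan2(d[1],d[0])),np.hypot(*d)
for k,p,h in(('line in top',(608,250),42),('line edge top',(660,217),42),('line skirt',(673,212),8),('nose',(537,405),8),('rider outer',(522,464),8),('rider mid',(528,437),8)):print(k,ang(p,h))
pts={'cap':M0+cp[0]*px+cp[1]*py+40*n}
S=pickle.load(open('pics/scene0.pkl','rb'));D=pickle.load(open('pics/side0.pkl','rb'))
w=ray(c,*px_((102,259)),True)
X,e=tri([w,ray(S,304,238.7),ray(D,344.5,237)]);print('cap tri',X,pan(X),e)
print('w1+w2',pan(tri([w,ray(pickle.load(open('pics/w1.pkl','rb')),249.6,305.6,True)])[0]))
print(px,py,n)
st=bot.get_obs();print(rot(st).inv().apply(n))
for h in(40+80,33):
    T=M0+cp[0]*px+cp[1]*py+h*n;print(h,T,toolshift(st,T))
E
```

```text
dial axis [-8.46357903 39.36928425] r 38.55238594477547
cap [ -8.40621174 -93.79445057  40.        ] delta [-5.73672917e-02  1.33163735e+02]
line in top (np.float64(123.9537429832962), np.float64(3.2300026252506235))
line edge top (np.float64(122.34279825627245), np.float64(20.963861510361518))
line skirt (np.float64(122.22806702386518), np.float64(38.04171852000561))
nose (np.float64(-16.83972707295912), np.float64(40.223979313293576))
rider outer (np.float64(-16.19471072656027), np.float64(58.11393919427807))
rider mid (np.float64(-16.7336893573948), np.float64(50.00901923648071))
cap tri [554.14012218 -64.63056702 119.29446719] [ -6.39479684 -93.31635376  36.59450843] [np.float64(2.8353757867209173), np.float64(0.7637009991448489), np.float64(2.835535021851209)]
w1+w2 [ -9.13195281 -94.06026159  36.55198401]
[ 0.91644621 -0.20722279  0.34232302] [0.22054777 0.97537617 0.        ] [-0.33389372  0.07549858  0.93958233]
[-0.93949444 -0.00398397 -0.34254098]
120 [524.34275562 -58.38308408 196.97223939] [ 57.23591959 -70.0406503  -56.13674856]
33 [553.39150921 -64.95146053 115.22857697] [138.97193602 -69.69404504 -26.33568344]
```

```bash
sed -i 's/^M0=.*/M0=np.array([592.8,22.3,87.1])-3.4*n/' h.py; python3 - <<'E'
from meas import *
c=pickle.load(open('pics/w2.pkl','rb'))
sk=[(444,276),(696,283),(564,150),(577,406),(486,186),(655,186),(482,366),(660,366)]
P=np.array([at(c,p,8)[:2] for p in sk]);
A=np.c_[2*P,np.ones(8)];s=np.linalg.lstsq(A,(P**2).sum(1),rcond=None)[0];ax=s[:2];r=np.sqrt(s[2]+ax@ax)
cp=at(c,(102,259),40);print('dial axis',ax,'r',r,'cap',cp,'delta',ax-cp[:2])
def ang(p,h): d=at(c,p,h)[:2]-ax;return np.degrees(np.arctan2(d[1],d[0])),np.hypot(*d)
for k,p,h in(('line in top',(608,250),42),('line edge top',(660,217),42),('line skirt',(673,212),8),('nose',(537,405),8),('rider outer',(522,464),8),('rider mid',(528,437),8)):print(k,ang(p,h))
st=bot.get_obs()
for h in(100,33):
    T=M0+cp[0]*px+cp[1]*py+h*n;print(h,T,toolshift(st,T))
print(pan([555.9,-63.7,119.7]),pan([585.1,69.6,121.9]))
E
```

```text
dial axis [-8.99298936 40.07416831] r 38.98471128094346 cap [ -8.9973717  -94.67589084  40.        ] delta [4.38233963e-03 1.34750059e+02]
line in top (np.float64(124.05098560941629), np.float64(3.3819986128404578))
line edge top (np.float64(122.36659669072964), np.float64(21.339633694557538))
line skirt (np.float64(122.22806702386515), np.float64(38.468317246505364))
nose (np.float64(-16.839727072959146), np.float64(40.67504984894191))
rider outer (np.float64(-16.19471072656024), np.float64(58.76562722038888))
rider mid (np.float64(-16.73368935739482), np.float64(50.56981892560526))
100 [531.41970266 -60.88698488 174.78364528] [ 79.42565433 -70.82931689 -48.67483967]
33 [553.79058187 -65.94538973 111.8316294 ] [142.37178193 -70.562391   -25.72459412]
[ -4.83597495 -92.02056373  39.85818423] [-4.94543259 44.43707517 42.23952944]
```

>>> step_arm(targets=[[[0.016, -0.023, -0.016, 0], [0.032, -0.046, -0.032, 0], [0.05, -0.07, -0.048, 0], [0.07, -0.07, -0.048, 0], [0.079, -0.07, -0.048, 0]]], jaw=0.4)

```text
time: 2.33
tool_pos: [529.3, -60.3, 173.8]
tcp_rot: [-2.391, 1.566, -2.617]
contact_force: [0.6, 0.0, -0.0]
grip_width: 63.3
```

```bash
python3 - <<'E'
from meas import *
c=cap('wrist','w3')
st=bot.get_obs();print(st['time'],st['tool_pos'],st['grip_width'],st['contact_force'])
T=M0-8.2*px-94*py+33*n;print(toolshift(st,T))
print(np.round(project(c,M0-9*px-94.7*py+40*n,1),1),np.round(project(c,M0-5*px-92*py+40*n,1),1))
cv2.imwrite('pics/w3v.png',cv2.resize(c['color'][150:450,120:520,::-1],(800,600),interpolation=cv2.INTER_CUBIC))
E
```

```text
2.3833 [529.76697521 -59.7544857  172.91969882] 58.91065329769536 [ 0.12300071  0.66157685 -0.98846979]
[60.69047163  0.19954256 25.84065535]
[318.8 313.9] [323.4 320.6]
```

View pics/w3v.png

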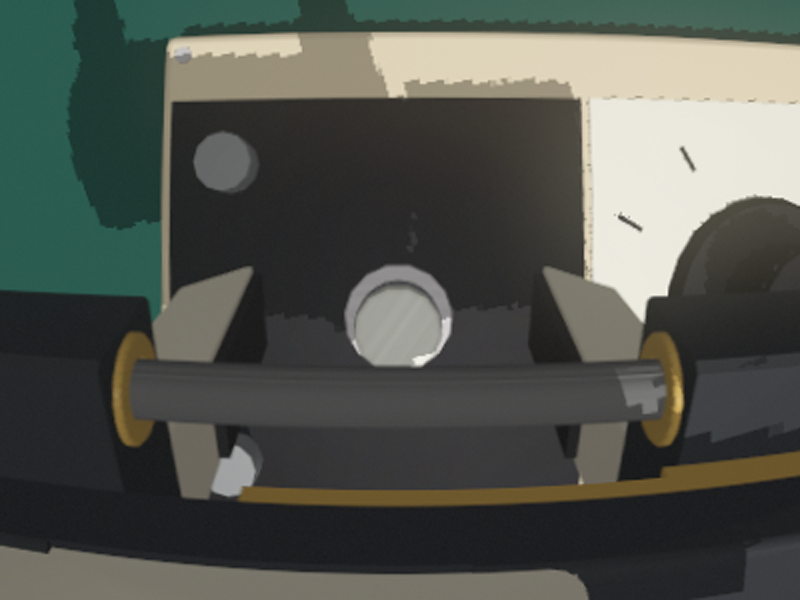

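Cap top at native (319,311), midway between the fingers. Going down and gripping.

>>> step_arm(targets=[[[0.02, 0, 0.008, 0], [0.04, 0, 0.016, 0], [0.055, 0, 0.023, 0], [0.061, 0, 0.0253, 0], [0.061, 0, 0.0253, 0]]])

```text
time: 2.8
tool_pos: [554.0, -64.8, 111.1]
tcp_rot: [-2.718, 1.564, -2.942]
contact_force: [-1.1, 0.3, 0.2]
grip_width: 54.8
```

>>> step_arm(targets=[[[0, 0, 0, 0], [0, 0, 0, 0], [0, 0, 0, 0], [0, 0, 0, 0], [0, 0, 0, 0]]], jaw=1)

```text
time: 3.22
tool_pos: [554.1, -65.4, 112.0]
tcp_rot: [-2.467, 1.564, -2.691]
contact_force: [-6.0, -16.9, 6.0]
grip_width: 26.1
```

```bash
python3 - <<'E'
from meas import *
st=bot.get_obs();print(st['time'],st['tool_pos'],pan(st['tool_pos']),st['grip_width'],st['contact_force'],st['moment'])
print(rot(st).inv().apply(n)*18)
E
```

```text
3.2167 [554.07338696 -65.43691793 111.96208051] [ -8.79890657 -94.11756753  33.06653161] 26.05889860533744 [ -6.01434124 -16.85379824   5.96648075] [-2.88946944  1.01000899 -0.03635132]
[-16.87852104  -0.08329553  -6.25368606]
```

>>> step_arm(targets=[[[-0.0035, -0.0005, -0.0013, 0], [-0.007, -0.001, -0.0026, 0], [-0.0105, -0.001, -0.0039, 0], [-0.014, -0.001, -0.0052, 0], [-0.0165, -0.001, -0.0061, 0]]])

```text
time: 3.63
tool_pos: [548.4, -64.8, 127.4]
tcp_rot: [-2.44, 1.565, -2.664]
contact_force: [17.7, -2.0, -38.5]
grip_width: 25.4
```

```bash
python3 - <<'E'
from meas import *
st=bot.get_obs();print(st['time'],st['tool_pos'],pan(st['tool_pos']),st['grip_width'],st['contact_force'],st['contact_force']@n,st['moment'])
E
```

```text
3.6333 [548.37742213 -64.82168449 127.3920349 ] [ -8.86441375 -94.77371584  49.51254019] 25.424956837518625 [ 17.67407919  -1.99719199 -38.45469339] -42.183399486087296 [-0.03386604 -2.74565338  0.1078104 ]
```

>>> step_arm(targets=[[[0, 0, 0, 0], [0, 0, 0, 0], [0, 0, 0, 0], [0, 0, 0, 0], [0, 0, 0, 0]]], jaw=0.3)

```text
time: 4.05
tool_pos: [548.4, -64.9, 127.9]
tcp_rot: [-2.352, 1.565, -2.576]
contact_force: [0.1, 0.4, -0.0]
grip_width: 53.9
```

>>> step_arm(targets=[[[-0.02, 0, -0.005, 0], [-0.045, 0, -0.01, 0], [-0.065, 0, -0.012, 0], [-0.07, 0, -0.012, 0], [-0.07, 0, -0.012, 0]]], jaw=0.2)

```text
time: 4.47
tool_pos: [537.9, -62.3, 199.7]
tcp_rot: [-1.579, 1.567, -1.803]
contact_force: [0.6, 1.0, 0.6]
grip_width: 73.2
```

```bash
python3 - <<'E'
from meas import *
st=bot.get_obs();print(st['time'],pan(st['tool_pos']),st['grip_width'],st['contact_force'],st['joint_positions'].round(2))
for h in(90,34):print(toolshift(st,M0-9*px+40.1*py+h*n))
E
```

```text
4.4667 [  5.73923945 -94.61152894 121.16929574] 73.2061795568335 [0.60020361 1.00041589 0.61600486] [-0.25  0.41  1.55 -0.    1.18 -1.6 ]
[ 33.76250715 134.84987614  -3.40150295]
[ 86.37788912 135.10398246  15.77027345]
```

>>> step_arm(targets=[[[0, 0.034, 0, -5], [0, 0.068, -0.001, -10], [0.01, 0.102, -0.002, -15], [0.025, 0.135, -0.0034, -20], [0.034, 0.135, -0.0034, -23]]])

```text
time: 4.88
tool_pos: [563.9, 75.1, 162.4]
tcp_rot: [-2.798, 1.567, -2.612]
contact_force: [-1.2, -0.6, -0.4]
grip_width: 73.3
```

```bash
python3 - <<'E'
from meas import *
c=cap('wrist','w4')
st=bot.get_obs();print(st['time'],pan(st['tool_pos']),st['grip_width'],st['joint_positions'].round(2))
print(toolshift(st,M0-9*px+40.1*py+34*n))
cv2.imwrite('pics/w4v.png',cv2.resize(c['color'][150:450,120:520,::-1],(800,600),interpolation=cv2.INTER_CUBIC))
E
```

```text
4.9333 [-12.82278673  42.64729161  86.36637977] 73.44905992254587 [-0.    0.5   1.52 -0.    1.13 -1.76]
[ 47.77042264 -10.8015063   19.09592379]
```

View pics/w4v.png

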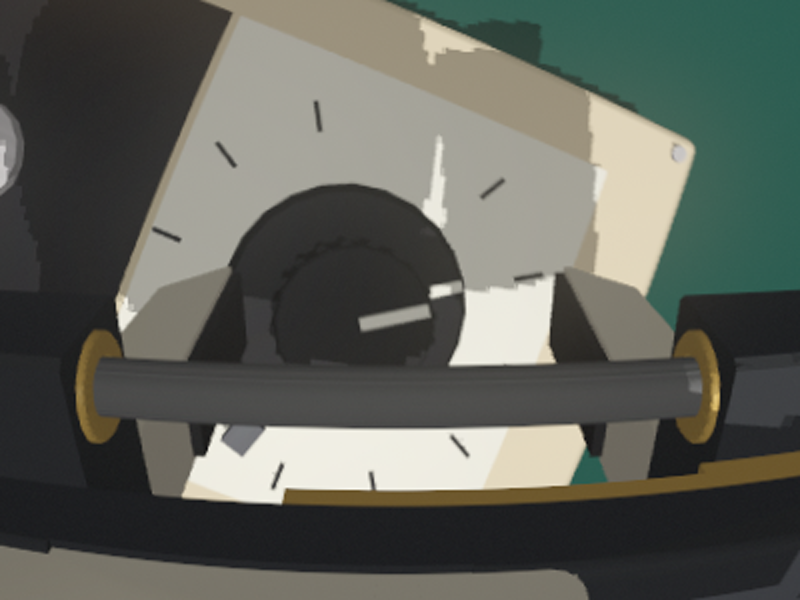

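Dial grip top centre at crop (355,310); the left offset agrees with the computed −11 mm. Descending.

>>> step_arm(targets=[[[0.01, -0.006, 0.008, 0], [0.02, -0.0108, 0.016, 0], [0.035, -0.0108, 0.019, 0], [0.0475, -0.0108, 0.019, 0], [0.0475, -0.0108, 0.019, 0]]])

```text
time: 5.35
tool_pos: [583.7, 61.3, 110.7]
tcp_rot: [-2.486, 1.559, -2.301]
contact_force: [1.4, -10.7, -0.7]
grip_width: 73.8
```

>>> step_arm(targets=[[[0, 0, 0, 0], [0, 0, 0, 0], [0, 0, 0, 0], [0, 0, 0, 0], [0, 0, 0, 0]]], jaw=1)

```text
time: 5.77
tool_pos: [584.6, 56.7, 109.9]
tcp_rot: [-2.222, 1.554, -2.04]
contact_force: [2.3, -15.0, -2.3]
grip_width: 62.1
```

```bash
cat > st.py <<'E'
from meas import *
st=bot.get_obs();ty=rot(st).as_matrix()[:,1]
print(round(st['time'],2),'pan',pan(st['tool_pos']).round(1),'w',round(st['grip_width'],1),'F',st['contact_force'].round(1),'M',st['moment'].round(2),'jaw yaw vs py',np.degrees(np.arctan2(ty[1],ty[0])-np.pi/2-yaw).round(2),'q6',st['joint_positions'][5].round(2))
print('to axis',toolshift(st,M0-9*px+40.1*py+34*n).round(1))
E
python3 st.py
```

```text
5.77 pan [-6.8 31.7 30.2] w 62.1 F [  2.3 -15.   -2.3] M [-2.92 -0.51 -0.29] jaw yaw vs py 23.19 q6 -1.77
to axis [-3.   9.   0.1]
```

```bash
python3 - <<'E'
from meas import *
c=cap('wrist','w5');d=cap('scene','s5')
a=cv2.resize(c['color'][150:450,120:520,::-1],(800,600),interpolation=cv2.INTER_CUBIC)
b=cv2.resize(d['color'][200:350,240:440,::-1],(400,300),interpolation=cv2.INTER_CUBIC)
a[:250,:333]=cv2.resize(b,(333,250))
cv2.imwrite('pics/w5v.png',a)
E
python3 st.py
```

```text
5.87 pan [-6.8 31.7 30.2] w 62.7 F [  3.7 -14.1  -2.3] M [-2.95 -0.49 -0.23] jaw yaw vs py 23.19 q6 -1.77
to axis [-2.9  9.   0.1]
```

View pics/w5v.png

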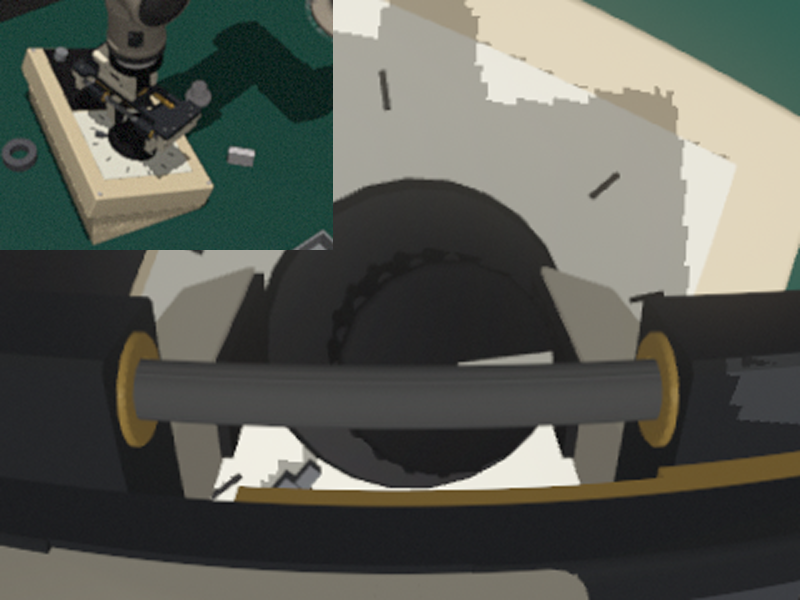

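Grip touches only the left finger: the tool sits 9 mm too far along −y. Opening and re-centring.

>>> step_arm(targets=[[[0, 0, 0, 0], [-0.001, 0.002, 0, 0], [-0.002, 0.006, 0, 0], [-0.003, 0.009, 0, 0], [-0.003, 0.009, 0, 0]]], jaw=0.2)

```text
time: 6.28
tool_pos: [583.2, 63.0, 112.7]
tcp_rot: [-2.111, 1.549, -1.929]
contact_force: [-0.6, -13.9, -0.3]
grip_width: 73.3
```

```bash
python3 st.py
```

```text
6.28 pan [-8.5 37.6 33.7] w 73.3 F [ -0.6 -13.9  -0.3] M [-2.3  -0.03 -0.12] jaw yaw vs py 23.2 q6 -1.75
to axis [-0.1  2.5  0.4]
```

```bash
python3 - <<'E'
from meas import *
c=cap('wrist','w6');d=cap('side','d6');e=cap('scene','s6')
a=c['color'][...,::-1]
A=cv2.resize(a[120:480],(533,300))
b=cv2.resize(d['color'][130:290,270:430,::-1],(300,300),interpolation=cv2.INTER_CUBIC)
f_=cv2.resize(e['color'][180:360,240:420,::-1],(300,300),interpolation=cv2.INTER_CUBIC)
g=cv2.resize(a[250:450,160:500],(500,300))
cv2.imwrite('pics/w6v.png',np.vstack([np.hstack([b,g]),np.hstack([f_,cv2.resize(a,(500,300))])]))
E
python3 st.py
```

```text
6.43 pan [-8.4 37.6 33.7] w 73.4 F [  0.6 -12.5   0.4] M [-2.2  -0.01 -0.09] jaw yaw vs py 23.17 q6 -1.75
to axis [-0.1  2.6  0.4]
```

View pics/w6v.png

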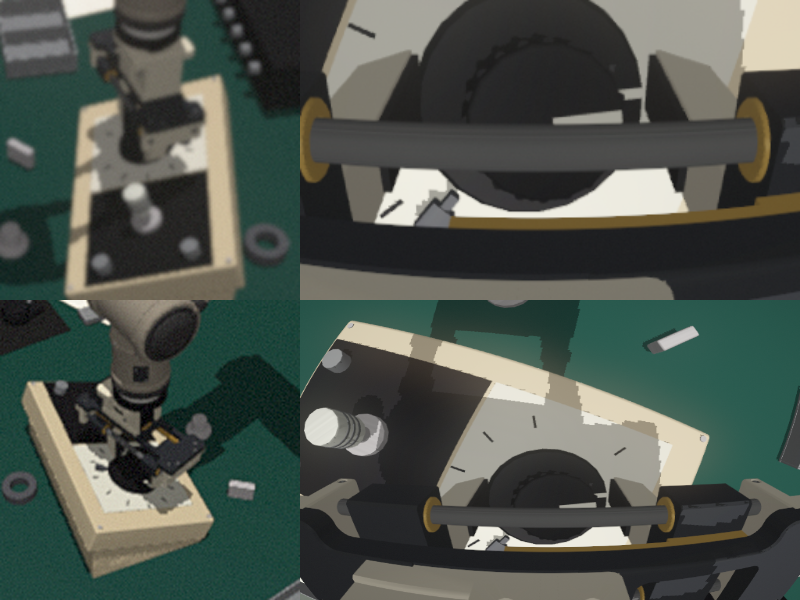

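The cap is clearly up (stem visible). The push is geometric: with the jaws yawed 23°, the up-slope fingertip sits only about 6 mm above the panel and catches the skirt edge. I'll work at a 39 mm height instead.

```bash
sed -i 's/+34\*n)/+39*n)/' st.py; python3 st.py
```

```text
6.43 pan [-8.4 37.6 33.7] w 73.4 F [  0.6 -12.5   0.4] M [-2.2  -0.01 -0.09] jaw yaw vs py 23.17 q6 -1.75
to axis [-4.8  3.1 -1.2]
```

>>> step_arm(targets=[[[-0.003, -0.001, -0.001, 0], [-0.006, 0, -0.001, 0], [-0.008, 0.003, -0.001, 0], [-0.006, 0.003, -0.0012, 0], [-0.005, 0.003, -0.0012, 0]]])

```text
time: 6.85
tool_pos: [581.4, 66.7, 117.6]
tcp_rot: [-2.121, 1.55, -1.939]
contact_force: [-0.2, -0.6, -0.7]
grip_width: 73.5
```

```bash
python3 st.py
```

```text
6.85 pan [-9.2 40.8 39.3] w 73.5 F [-0.2 -0.6 -0.7] M [ 0.02 -0.    0.01] jaw yaw vs py 23.22 q6 -1.75
to axis [ 0.2 -0.7 -0. ]
```

Free now. Close, then turn clockwise 46°.

>>> step_arm(targets=[[[0, -0.0007, 0, 0], [0, -0.0007, 0, 0], [0, -0.0007, 0, 0], [0, -0.0007, 0, 0], [0, -0.0007, 0, 0]]], jaw=1)

```text
time: 7.27
tool_pos: [581.7, 64.9, 117.6]
tcp_rot: [-2.079, 1.549, -1.896]
contact_force: [-0.8, -2.8, -1.4]
grip_width: 45.2
```

```bash
python3 st.py
```

```text
7.27 pan [-8.6 39.1 39. ] w 45.2 F [-0.8 -2.8 -1.4] M [-0.34  0.09 -0.17] jaw yaw vs py 23.24 q6 -1.75
to axis [ 0.1  1.1 -0. ]
```

>>> step_arm(targets=[[[0, 0, 0, 5], [0, 0, 0, 10], [0, 0, 0, 15], [0, 0, 0, 20], [0, 0, 0, 24]]])

```text
time: 7.68
tool_pos: [581.4, 66.4, 117.8]
tcp_rot: [-1.712, 1.551, -1.952]
contact_force: [-2.3, 5.8, 3.4]
grip_width: 43.4
```

```bash
python3 st.py
```

```text
7.68 pan [-9.  40.5 39.4] w 43.4 F [-2.3  5.8  3.4] M [2.3  0.09 0.6 ] jaw yaw vs py -1.0 q6 -1.33
to axis [ 0.3 -0.4  0.2]
```

>>> step_arm(targets=[[[0, 0, 0, 5], [0, 0, 0, 10], [0, 0, 0, 15], [0, 0, 0, 20], [0, 0, 0, 23]]])

```text
time: 8.1
tool_pos: [581.4, 68.2, 118.9]
tcp_rot: [-1.327, 1.554, -1.973]
contact_force: [-4.9, 5.2, 6.8]
grip_width: 45.7
```

>>> step_arm(targets=[[[0, 0, 0, 0], [0, 0, 0, 0], [0, 0, 0, 0], [0, 0, 0, 0], [0, 0, 0, 0]]], jaw=0.3)

```text
time: 8.52
tool_pos: [581.4, 68.0, 118.8]
tcp_rot: [-1.333, 1.554, -1.978]
contact_force: [0.5, -0.5, -0.3]
grip_width: 64.0
```

```bash
python3 st.py
```

```text
8.52 pan [-9.1 42.  40.4] w 64.0 F [ 0.5 -0.5 -0.3] M [0.01 0.05 0.01] jaw yaw vs py -24.21 q6 -0.92
to axis [ 1.3 -1.5  1.3]
```

Second grasp: turn back 47° and re-centre, close, turn 47°.

>>> step_arm(targets=[[[0.0005, -0.001, 0.001, -7], [0.001, -0.0015, 0.0013, -14], [0.001, -0.0015, 0.0013, -21], [0.001, -0.0015, 0.0013, -28], [0.001, -0.0015, 0.0013, -35]]])

```text
time: 8.93
tool_pos: [581.5, 65.8, 117.5]
tcp_rot: [-1.97, 1.554, -1.998]
contact_force: [0.2, -0.1, 0.3]
grip_width: 64.2
```

>>> step_arm(targets=[[[0, 0, 0, -6], [0, 0, 0, -12], [0, 0, 0, -12], [0, 0, 0, -12], [0, 0, 0, -12]]])

```text
time: 9.35
tool_pos: [581.5, 65.8, 117.5]
tcp_rot: [-2.18, 1.554, -2.001]
contact_force: [-0.5, 0.3, -1.4]
grip_width: 64.4
```

```bash
python3 st.py
```

```text
9.35 pan [-8.9 39.9 39. ] w 64.4 F [-0.5  0.3 -1.4] M [ 0.03 -0.01  0.01] jaw yaw vs py 22.99 q6 -1.75
to axis [0.  0.2 0. ]
```

>>> step_arm(targets=[[[0, 0, 0, 0], [0, 0, 0, 0], [0, 0, 0, 0], [0, 0, 0, 0], [0, 0, 0, 0]]], jaw=1)

```text
time: 9.77
tool_pos: [581.6, 64.9, 117.5]
tcp_rot: [-2.143, 1.553, -1.965]
contact_force: [-0.1, -3.8, -0.8]
grip_width: 45.3
```

>>> step_arm(targets=[[[0, 0, 0, 5], [0, 0, 0, 10], [0, 0, 0, 15], [0, 0, 0, 20], [0, 0, 0, 24]]])

```text
time: 10.18
tool_pos: [581.4, 66.4, 117.6]
tcp_rot: [-1.802, 1.555, -2.047]
contact_force: [-3.5, 3.7, 4.7]
grip_width: 44.0
```

>>> step_arm(targets=[[[0, 0, 0, 5], [0, 0, 0, 10], [0, 0, 0, 15], [0, 0, 0, 20], [0, 0, 0, 23]]])

```text
time: 10.6
tool_pos: [581.4, 68.2, 118.7]
tcp_rot: [-1.439, 1.559, -2.09]
contact_force: [-6.0, 4.6, 9.4]
grip_width: 45.0
```

>>> step_arm(targets=[[[0, 0, 0, 0], [0, 0, 0, 0], [0, 0, 0, 0], [0, 0, 0, 0], [0, 0, 0, 0]]], jaw=0.3)

```text
time: 11.02
tool_pos: [581.4, 68.2, 118.5]
tcp_rot: [-1.46, 1.559, -2.11]
contact_force: [0.1, 0.4, -0.5]
grip_width: 64.3
```

```bash
python3 st.py; python3 - <<'E'
from meas import *
s=bot.get_obs();print(toolshift(s,[594.7,-2.4,254]))
E
```

```text
11.02 pan [-9.2 42.2 40.2] w 64.3 F [ 0.1  0.4 -0.5] M [-0.04  0.03  0.04] jaw yaw vs py -24.51 q6 -0.92
to axis [ 1.1 -1.7  1.4]
[-134.8276424   -49.75125797   53.50124664]
```

>>> step_arm(targets=[[[-0.03, 0, 0, 0], [-0.065, 0, 0, 0], [-0.1, 0, 0, 0], [-0.135, 0, 0, 0], [-0.135, 0, 0, 0]]])

```text
time: 11.43
tool_pos: [585.1, 69.7, 261.2]
tcp_rot: [-0.35, 1.558, -1.0]
contact_force: [0.2, 0.1, 0.9]
grip_width: 64.2
```

>>> step_arm(targets=[[[0, -0.017, 0.018, -6], [0, -0.034, 0.036, -12], [0, -0.05, 0.0535, -18], [0, -0.05, 0.0535, -24.5], [0, -0.05, 0.0535, -24.5]]])

```text
time: 11.85
tool_pos: [597.5, -3.9, 261.6]
tcp_rot: [-0.81, 1.559, -1.03]
contact_force: [-0.4, -0.1, -0.3]
grip_width: 64.4
```

```bash
python3 - <<'E'
from meas import *
bot.capture('wrist');bot.capture('wrist');c=cap('wrist','w7')
s=bot.get_obs();print(s['time'],s['tool_pos'],rot(s).as_matrix().round(3)[:,:2].T)
im=cv2.imread('pics/w7.png')[110:310,190:470]
cv2.imwrite('pics/w7v.png',cv2.resize(im,(784,560),interpolation=cv2.INTER_CUBIC))
E
```

```text
12.0 [597.31689319  -2.06997528 261.76867548] [[ 0.006 -0.01  -1.   ]
 [ 0.223  0.975 -0.009]]
```

View pics/w7v.png

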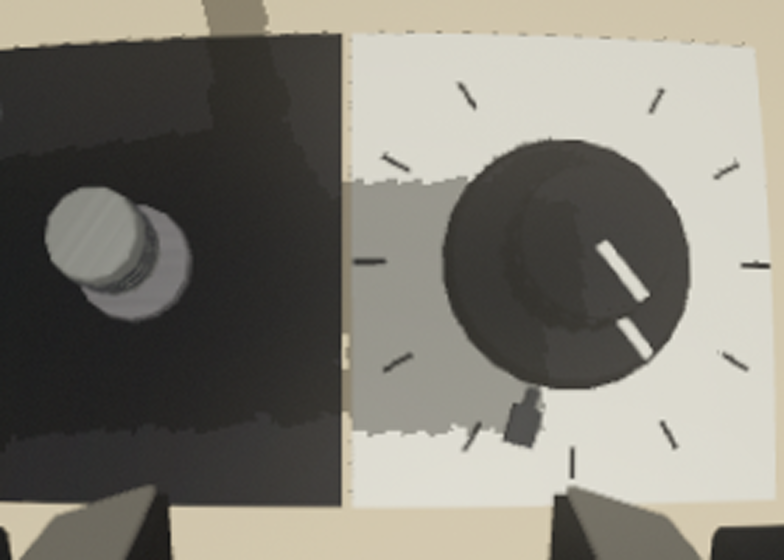

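View 10: line now points right-back, skirt stretch (622,320)–(648,356); rider nose (533,388); cap raised. Measuring the rest of the turn with masks.

```bash
cat > dial.py <<'E'
from meas import *
def measure(c):
    g=cv2.cvtColor(c['color'],cv2.COLOR_RGB2GRAY)
    X0=M0-9*px+40.1*py
    # dark skirt blob: threshold, connected component at the axis, largest contour hull after opening (removes rider)
    m=(g<95).astype(np.uint8)
    u,v=project(c,X0+8*n,1)
    roi=np.zeros_like(m);cv2.circle(roi,(int(u),int(v)),54,1,-1);m&=roi
    mo=cv2.morphologyEx(m,cv2.MORPH_OPEN,cv2.getStructuringElement(cv2.MORPH_ELLIPSE,(15,15)))
    ct=max(cv2.findContours(mo,cv2.RETR_EXTERNAL,cv2.CHAIN_APPROX_NONE)[0],key=cv2.contourArea)
    h=cv2.convexHull(ct)
    pl=lambda u,v,k:pan(plane(c,u,v,n,M0+k*n,True))[:2]
    P=np.array([pl(*q[0],8) for q in h])
    for _ in range(3):
        s=np.linalg.lstsq(np.c_[2*P,np.ones(len(P))],(P**2).sum(1),rcond=None)[0];ax=s[:2];r=np.sqrt(s[2]+ax@ax)
        e=abs(np.hypot(*(P-ax).T)-r);P=P[e<max(.6,np.percentile(e,90))]
    v,u=np.mgrid[:480,:640];cu,cv_=project(c,X0+8*n,1)
    out={}
    sel=np.argwhere((g>110)&(np.hypot(u-cu,v-cv_)<52))
    def angs(k,lo,hi):
        Q=np.array([pl(b,a,k) for a,b in sel])-ax;rr=np.hypot(*Q.T);q=Q[(rr>lo)&(rr<hi)]
        if len(q)<5:return None
        return q.mean(0),np.degrees(np.arctan2(*q.mean(0)[::-1])),len(q)
    print('axis',ax.round(2),'r',r.round(2),'n',len(P))
    sk=angs(8,26,37);print('skirt line',sk); print('top line',angs(42,3,20))
    sel=np.argwhere((g<100)&(np.hypot(u-cu,v-cv_)<90))
    Q=np.array([pl(b,a,8) for a,b in sel])-ax;rr=np.hypot(*Q.T);an=np.degrees(np.arctan2(Q[:,1],Q[:,0]))
    q=Q[(rr>43.5)&(rr<57)&(abs(an+17)<9)];print('rider',np.degrees(np.arctan2(*q.mean(0)[::-1])),np.hypot(*q.mean(0)),len(q))
    q=Q[(rr>42)&(rr<47)&(abs(an+17)<7)];print('nose',np.degrees(np.arctan2(*q.mean(0)[::-1])),len(q))
E
python3 - <<'E'
from dial import *
for k in('w2','w7'):print(k);measure(pickle.load(open(f'pics/{k}.pkl','rb')))
E
```

```text
w2
axis [-8.78 39.44] r 38.93 n 43
skirt line (array([-17.4617055 ,  26.03337899]), np.float64(123.85145470043652), 67)
top line (array([-6.28608787,  9.85402191]), np.float64(122.53466001649251), 117)
rider -16.733728542311262 50.88096993684679 148
nose -16.530342707625284 27
w7
axis [-8.61 39.5 ] r 38.99 n 36
skirt line (array([22.51665174, 21.40159416]), np.float64(43.54560742953852), 69)
top line (array([7.22228657, 8.55863657]), np.float64(49.840336548309466), 121)
rider -16.840415118707213 50.945028718214814 147
nose -16.82864698464271 30
```

```bash
python3 - <<'E'
from dial import *
for k,sp in(('w2',None),('w7',None)):
    c=pickle.load(open(f'pics/{k}.pkl','rb'));g=cv2.cvtColor(c['color'],cv2.COLOR_RGB2GRAY)
    pl=lambda u,v,h:pan(plane(c,u,v,n,M0+h*n,True))[:2]
    u0,v0=project(c,M0-8.8*px+39.7*py+8*n,1)
    m=((g>110)).astype(np.uint8);roi=np.zeros_like(m);cv2.circle(roi,(round(u0),round(v0)),42,1,-1)
    N,L,st,ce=cv2.connectedComponentsWithStats(m&roi)
    for i in range(1,N):
        if st[i,4]<6:continue
        q=np.argwhere(L==i)[:,::-1]
        for h in(8,42):
            P=np.array([pl(*x,h) for x in q]);mu=P.mean(0);d=np.linalg.svd(P-mu)[2][0];
            d*=np.sign(d@(mu-[-8.8,39.7]));a=np.degrees(np.arctan2(d[1],d[0]))
            off=np.cross(d,mu-np.array([-8.8,39.7]))
            print(k,st[i,4],ce[i].round(1),'h',h,'dir',a.round(2),'pos ang',np.degrees(np.arctan2(*(mu-[-8.8,39.7])[::-1])).round(2),'r',np.hypot(*(mu-[-8.8,39.7])).round(1),'perp',off.round(2))
E
```

```text
w2 152 [417.3 192.1] h 8 dir 121.76 pos ang 124.46 r 25.6 perp 1.21
w2 152 [417.3 192.1] h 42 dir 121.76 pos ang 122.9 r 14.0 perp 0.28
w7 6 [422.5 173.5] h 8 dir 45.0 pos ang 134.2 r 38.9 perp 38.93
w7 6 [422.5 173.5] h 42 dir -135.0 pos ang 135.84 r 26.1 perp -26.09
w7 137 [412.1 206.4] h 8 dir 37.99 pos ang 81.4 r 17.4 perp 11.92
w7 137 [412.1 206.4] h 42 dir 37.99 pos ang 47.79 r 11.6 perp 1.97
w7 73 [415.8 229.3] h 8 dir 40.42 pos ang 41.54 r 30.1 perp 0.59
w7 73 [415.8 229.3] h 42 dir 40.42 pos ang 23.46 r 27.9 perp -8.13<stdin>:14: DeprecationWarning: Arrays of 2-dimensional vectors are deprecated. Use arrays of 3-dimensional vectors instead. (deprecated in NumPy 2.0)
```

```bash
python3 st.py
```

```text
12.0 pan [ 69.  -22.8 164.2] w 64.2 F [ 0.  -0.4  0.2] M [ 0.02  0.02 -0.01] jaw yaw vs py -0.16 q6 -1.47
to axis [143.5  64.  -31.8]
```

>>> step_arm(targets=[[[0.015, 0.02, -0.01, -6], [0.03, 0.04, -0.02, -12], [0.05, 0.064, -0.032, -18], [0.075, 0.064, -0.032, -23], [0.085, 0.064, -0.032, -23]]], jaw=0.2)

```text
time: 12.42
tool_pos: [579.0, 68.7, 173.1]
tcp_rot: [-1.561, 1.561, -1.38]
contact_force: [-0.9, -0.2, -1.0]
grip_width: 73.1
```

```bash
python3 st.py
```

```text
12.42 pan [ 7.2 42.3 92.3] w 73.1 F [-0.9 -0.2 -1. ] M [0.03 0.05 0.02] jaw yaw vs py 23.09 q6 -1.76
to axis [55.6 -2.6  2. ]
```

>>> step_arm(targets=[[[0.015, -0.0026, 0.002, 0], [0.035, -0.0026, 0.002, 0], [0.05, -0.0026, 0.002, 0], [0.0555, -0.0026, 0.002, 0], [0.0555, -0.0026, 0.002, 0]]])

```text
time: 12.83
tool_pos: [581.2, 65.8, 116.8]
tcp_rot: [-1.753, 1.561, -1.575]
contact_force: [-0.2, -0.2, -0.7]
grip_width: 73.3
```

```bash
python3 st.py
```

```text
12.83 pan [-9.5 39.9 38.5] w 73.3 F [-0.2 -0.2 -0.7] M [ 0.09  0.01 -0.05] jaw yaw vs py 22.92 q6 -1.76
to axis [-0.7  0.1  0.3]
```

>>> step_arm(targets=[[[0, 0, 0, 0], [0, 0, 0, 0], [0, 0, 0, 0], [0, 0, 0, 0], [0, 0, 0, 0]]], jaw=1)

```text
time: 13.25
tool_pos: [581.7, 64.9, 117.5]
tcp_rot: [-1.614, 1.559, -1.436]
contact_force: [-0.6, -1.5, 1.2]
grip_width: 44.9
```

>>> step_arm(targets=[[[0, 0, 0, 5], [0, 0, 0, 10], [0, 0, 0, 15], [0, 0, 0, 20], [0, 0, 0, 24]]])

```text
time: 13.67
tool_pos: [581.4, 66.3, 118.0]
tcp_rot: [-1.171, 1.561, -1.417]
contact_force: [-5.2, 5.5, 4.8]
grip_width: 43.5
```

>>> step_arm(targets=[[[0, 0, 0, 5], [0, 0, 0, 10], [0, 0, 0, 15], [0, 0, 0, 20], [0, 0, 0, 23]]])

```text
time: 14.08
tool_pos: [581.4, 68.1, 119.1]
tcp_rot: [-0.546, 1.564, -1.197]
contact_force: [-6.2, 5.5, 9.6]
grip_width: 45.2
```

>>> step_arm(targets=[[[0, 0, 0, 0], [0, 0, 0, 0], [0, 0, 0, 0], [0, 0, 0, 0], [0, 0, 0, 0]]], jaw=0.2)

```text
time: 14.5
tool_pos: [581.4, 67.9, 119.0]
tcp_rot: [-0.557, 1.564, -1.207]
contact_force: [0.6, -0.1, 0.0]
grip_width: 71.9
```

>>> step_arm(targets=[[[-0.03, 0, 0, 0], [-0.065, 0, 0, 0], [-0.1, 0, 0, 0], [-0.135, 0, 0, 0], [-0.135, 0, 0, 0]]])

```text
time: 14.92
tool_pos: [583.9, 68.7, 261.7]
tcp_rot: [0.237, 1.554, -0.413]
contact_force: [1.5, 0.3, 0.7]
grip_width: 72.9
```

>>> step_arm(targets=[[[0, -0.017, 0.018, -6], [0, -0.034, 0.036, -12], [0, -0.05, 0.0535, -18], [0, -0.05, 0.0535, -24.5], [0, -0.05, 0.0535, -24.5]]])

```text
time: 15.33
tool_pos: [596.3, -4.9, 262.0]
tcp_rot: [-0.208, 1.554, -0.428]
contact_force: [-0.0, 0.2, -0.5]
grip_width: 73.2
```

```bash
cat > line.py <<'E'
from dial import *
def line(c):
    g=cv2.cvtColor(c['color'],cv2.COLOR_RGB2GRAY)
    pl=lambda u,v,h:pan(plane(c,u,v,n,M0+h*n,True))[:2]
    A=np.array([-8.8,39.7])
    u0,v0=project(c,M0-8.8*px+39.7*py+8*n,1)
    roi=np.zeros_like(g);cv2.circle(roi,(round(u0),round(v0)),42,1,-1)
    for T in(85,110):
        N,L,st,ce=cv2.connectedComponentsWithStats((g>T).astype(np.uint8)&roi)
        for i in range(1,N):
            if st[i,4]<15:continue
            q=np.argwhere(L==i)[:,::-1]
            for h in(8,42):
                P=np.array([pl(*x,h) for x in q]);mu=P.mean(0);d=np.linalg.svd(P-mu)[2][0];d*=np.sign(d@(mu-A));w=mu-A
                print(T,st[i,4],ce[i].round(1),'h',h,'dir',np.degrees(np.arctan2(d[1],d[0])).round(2),'pos',np.degrees(np.arctan2(w[1],w[0])).round(2),'r',np.hypot(*w).round(1),'len',np.ptp((P-mu)@d).round(1))
E
python3 - <<'E'
from line import *
bot.capture('wrist');bot.capture('wrist');c=cap('wrist','w8')
print(bot.get_obs()['time']);measure(c);line(c)
E
python3 st.py
```

```text
15.4833
axis [-8.7  39.46] r 38.95 n 42
skirt line (array([31.80106491,  0.71661625]), np.float64(1.2909045397123942), 59)
top line (array([11.19100556,  1.41834305]), np.float64(7.223130979000813), 123)
rider -16.955646569136437 50.784607757179074 133
nose -16.611843096875383 25
85 158 [403.5 209. ] h 8 dir -1.66 pos 59.04 r 10.8 len 22.9
85 158 [403.5 209. ] h 42 dir -1.66 pos 7.54 r 10.3 len 20.4
85 107 [394.5 235.7] h 8 dir -2.2 pos 1.61 r 28.8 len 15.6
85 107 [394.5 235.7] h 42 dir -2.2 pos -11.31 r 31.5 len 13.9
110 134 [403.2 209.4] h 8 dir 0.07 pos 56.95 r 10.8 len 21.0
110 134 [403.2 209.4] h 42 dir 0.07 pos 6.17 r 10.5 len 18.8
110 84 [394.5 235.7] h 8 dir -6.22 pos 1.55 r 28.8 len 15.8
110 84 [394.5 235.7] h 42 dir -6.22 pos -11.36 r 31.5 len 14.1
15.48 pan [ 68.2 -24.  164.9] w 73.3 F [-0.  -0.1 -0. ] M [ 0.    0.   -0.02] jaw yaw vs py -0.18 q6 -1.48
to axis [144.   64.4 -32. ]
```

Line is now about 1.5°, rider −16.8°: about 18° left. Each 47° command gave about 40.5°. Third grasp with a 21° turn.

>>> step_arm(targets=[[[0.015, 0.02, -0.01, -4], [0.03, 0.04, -0.02, -8], [0.05, 0.063, -0.031, -11], [0.075, 0.063, -0.031, -11], [0.085, 0.063, -0.031, -11]]])

```text
time: 15.9
tool_pos: [579.4, 66.9, 173.6]
tcp_rot: [-0.495, 1.558, -0.527]
contact_force: [-1.0, -0.2, -1.2]
grip_width: 73.8
```

```bash
python3 st.py
```

```text
15.9 pan [ 8.1 40.5 92.6] w 73.8 F [-1.  -0.2 -1.2] M [0.02 0.09 0.02] jaw yaw vs py 10.87 q6 -1.55
to axis [56.2 -0.5  1.5]
```

>>> step_arm(targets=[[[0.015, -0.0005, 0.0015, 0], [0.035, -0.0005, 0.0015, 0], [0.05, -0.0005, 0.0015, 0], [0.056, -0.0005, 0.0015, 0], [0.056, -0.0005, 0.0015, 0]]])

```text
time: 16.32
tool_pos: [580.9, 65.8, 116.5]
tcp_rot: [-0.632, 1.56, -0.665]
contact_force: [0.2, 0.0, -0.1]
grip_width: 73.4
```

>>> step_arm(targets=[[[0, 0, 0, 0], [0, 0, 0, 0], [0, 0, 0, 0], [0, 0, 0, 0], [0, 0, 0, 0]]], jaw=1)

```text
time: 16.73
tool_pos: [581.2, 65.7, 117.2]
tcp_rot: [-0.585, 1.559, -0.619]
contact_force: [-0.4, -8.5, 1.3]
grip_width: 44.6
```

>>> step_arm(targets=[[[0, 0, 0, 5], [0, 0, 0, 10], [0, 0, 0, 15], [0, 0, 0, 20], [0, 0, 0, 21]]])

```text
time: 17.15
tool_pos: [581.1, 67.1, 117.9]
tcp_rot: [-0.003, 1.56, -0.407]
contact_force: [-3.2, 4.2, 2.9]
grip_width: 43.8
```

>>> step_arm(targets=[[[0, 0, 0, 0], [0, 0, 0, 0], [0, 0, 0, 0], [0, 0, 0, 0], [0, 0, 0, 0]]], jaw=0.2)

```text
time: 17.57
tool_pos: [581.2, 66.8, 117.9]
tcp_rot: [-0.02, 1.56, -0.424]
contact_force: [0.3, -0.8, -0.0]
grip_width: 71.6
```

>>> step_arm(targets=[[[-0.03, 0, 0, 0], [-0.065, 0, 0, 0], [-0.1, 0, 0, 0], [-0.135, 0, 0, 0], [-0.135, 0, 0, 0]]])

```text
time: 17.98
tool_pos: [582.7, 67.3, 260.6]
tcp_rot: [0.195, 1.547, -0.209]
contact_force: [-0.3, 0.1, 0.7]
grip_width: 73.6
```

>>> step_arm(targets=[[[0, -0.02, 0.016, -4], [0, -0.04, 0.032, -8], [0, -0.06, 0.045, -10], [0, -0.062, 0.045, -10], [0, -0.062, 0.045, -10]]])

```text
time: 18.4
tool_pos: [599.6, -8.7, 260.9]
tcp_rot: [0.015, 1.548, -0.217]
contact_force: [-0.2, 0.6, -0.5]
grip_width: 73.7
```

```bash
python3 - <<'E'
from line import *
bot.capture('wrist');bot.capture('wrist');c=cap('wrist','w9')
print(bot.get_obs()['time']);measure(c);line(c)
im=cv2.imread('pics/w9.png')[110:310,190:470]
cv2.imwrite('pics/w9v.png',cv2.resize(im,(784,560),interpolation=cv2.INTER_CUBIC))
E
python3 st.py
```

```text
18.55
axis [-8.71 39.46] r 38.95 n 37
skirt line (array([30.04967864, -8.70942177]), np.float64(-16.16339099736017), 66)
top line (array([10.74175978, -2.20645633]), np.float64(-11.607624525276181), 118)
rider -17.118264519304542 51.25915651823424 134
nose -17.06041080996025 23
85 156 [402.4 201.5] h 8 dir -18.78 pos 54.05 r 7.2 len 23.2
85 156 [402.4 201.5] h 42 dir -18.78 pos -12.7 r 9.6 len 20.7
85 111 [387.4 228.1] h 8 dir -19.41 pos -16.4 r 28.3 len 16.6
85 111 [387.4 228.1] h 42 dir -19.41 pos -25.83 r 33.1 len 14.8
110 138 [402.5 201.7] h 8 dir -19.02 pos 53.41 r 7.3 len 22.9
110 138 [402.5 201.7] h 42 dir -19.02 pos -12.29 r 9.7 len 20.4
110 97 [387.4 228.3] h 8 dir -19.77 pos -16.31 r 28.5 len 16.6
110 97 [387.4 228.3] h 42 dir -19.77 pos -25.74 r 33.2 len 14.8
18.55 pan [ 71.7 -26.7 162.5] w 73.6 F [-0.1  0.4  0.1] M [-0.01  0.11  0.03] jaw yaw vs py -0.36 q6 -1.48
to axis [142.9  66.5 -37.3]
```

View pics/w9v.png

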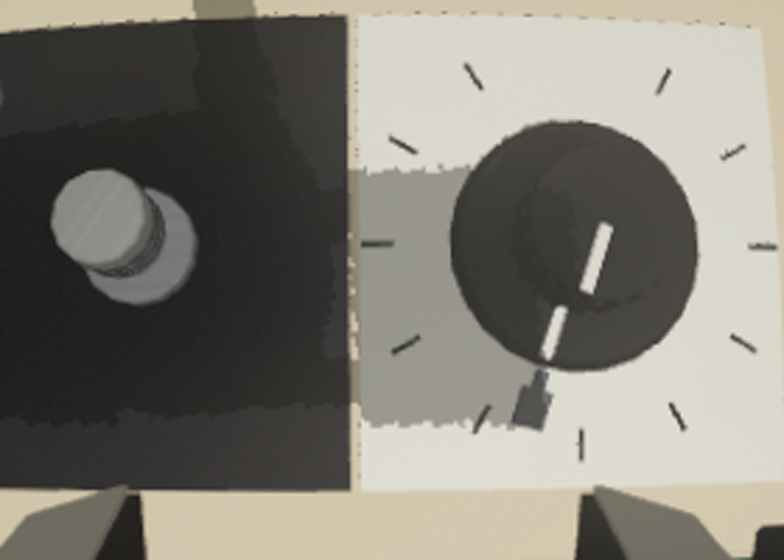

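View 11: the line (562,308)→(546,358) runs straight into the rider nose (541,372). As a check on the axis, I'll fit it from the scale ticks.

```bash
python3 - <<'E'
from line import *
c=pickle.load(open('pics/w9.pkl','rb'))
t=[(474,76),(664,81),(403,145),(733,152),(377,243),(763,246),(405,345),(742,343),(482,418),(678,416),(581,444)]
P=np.array([at(c,p,0)[:2] for p in t])
s=np.linalg.lstsq(np.c_[2*P,np.ones(len(P))],(P**2).sum(1),rcond=None)[0];ax=s[:2]
print('tick axis',ax,np.sqrt(s[2]+ax@ax),np.hypot(*(P-ax).T).round(1),np.degrees(np.arctan2(*(P-ax).T[::-1])).round(1))
g=cv2.cvtColor(c['color'],cv2.COLOR_RGB2GRAY)
for A in(ax,np.array([-8.71,39.46]),(ax+[-8.71,39.46])/2):
    f_=lambda p,h:(lambda d:(np.degrees(np.arctan2(d[1],d[0])).round(2),np.hypot(*d).round(1)))(at(c,p,h)[:2]-A)
    print(A.round(2),'line in',f_((561,309),8),'mid',f_((554,333),8),'out',f_((547,357),8),'nose tip',f_((541,372),8),'neck',f_((538,384),8),'body',f_((532,410),8),'top',f_((605,225),42),f_((588,290),42))
E
```

```text
tick axis [-10.20405655  41.57039508] 63.13063421129482 [63.  63.5 63.  62.9 63.2 63.2 63.4 62.9 62.9 63.4 63.1] [-150.   149.9 -119.8  120.   -89.9   90.2  -59.8   59.8  -29.7   30.2
   -0. ]
[-10.2   41.57] line in (np.float64(-18.88), np.float64(22.9)) mid (np.float64(-18.57), np.float64(30.6)) out (np.float64(-18.35), np.float64(38.2)) nose tip (np.float64(-18.88), np.float64(43.2)) neck (np.float64(-18.57), np.float64(46.9)) body (np.float64(-17.87), np.float64(54.9)) top (np.float64(-30.42), np.float64(2.0)) (np.float64(-17.97), np.float64(20.8))
[-8.71 39.46] line in (np.float64(-14.73), np.float64(20.9)) mid (np.float64(-15.51), np.float64(28.6)) out (np.float64(-15.93), np.float64(36.2)) nose tip (np.float64(-16.77), np.float64(41.1)) neck (np.float64(-16.62), np.float64(44.8)) body (np.float64(-16.19), np.float64(52.9)) top (np.float64(77.36), np.float64(1.1)) (np.float64(-13.25), np.float64(18.8))
[-9.46 40.52] line in (np.float64(-16.9), np.float64(21.9)) mid (np.float64(-17.09), np.float64(29.6)) out (np.float64(-17.17), np.float64(37.2)) nose tip (np.float64(-17.85), np.float64(42.1)) neck (np.float64(-17.62), np.float64(45.9)) body (np.float64(-17.05), np.float64(53.9)) top (np.float64(2.0), np.float64(1.0)) (np.float64(-15.73), np.float64(19.8))
```

Fit is excellent (ticks at exact 30° steps): line −18.6°, rider −18.5°, so the dial is set to within about 0.3°. Now the cap.

```bash
sed -i '$d' st.py; echo "for h in(105,49):print('cap',h,toolshift(st,M0-8.9*px-94.7*py+h*n).round(1))
print('n tool',rot(st).inv().apply(n).round(3),'F.n',(st['contact_force']@n).round(1))" >> st.py; python3 st.py
```

```text
18.55 pan [ 71.7 -26.7 162.5] w 73.6 F [-0.1  0.4  0.1] M [-0.01  0.11  0.03] jaw yaw vs py -0.36 q6 -1.48
cap 105 [ 80.3 -68.4 -57.5]
cap 49 [133.3 -68.4 -39.5]
n tool [-0.947 -0.001 -0.321] F.n 0.1
```

>>> step_arm(targets=[[[0.01, -0.025, -0.02, 0], [0.03, -0.05, -0.04, 0], [0.05, -0.068, -0.057, 0], [0.07, -0.068, -0.057, 0], [0.08, -0.068, -0.057, 0]]], jaw=0.4)

```text
time: 18.97
tool_pos: [528.7, -59.6, 178.1]
tcp_rot: [0.053, 1.551, -0.176]
contact_force: [0.4, 0.2, -0.2]
grip_width: 55.2
```

```bash
python3 st.py
```

```text
18.97 pan [-10.6 -94.1 104.1] w 55.2 F [ 0.4  0.2 -0.2] M [0.03 0.01 0.01] jaw yaw vs py -0.39 q6 -1.6
cap 105 [-1.4 -0.6  1.4]
cap 49 [51.6 -0.5 19.5]
n tool [-0.946 -0.001 -0.323] F.n -0.3
```

>>> step_arm(targets=[[[0.015, -0.0005, 0.006, 0], [0.035, -0.0005, 0.013, 0], [0.046, -0.0005, 0.0175, 0], [0.0516, -0.0005, 0.0195, 0], [0.0516, -0.0005, 0.0195, 0]]])

```text
time: 19.38
tool_pos: [548.8, -64.1, 125.9]
tcp_rot: [0.064, 1.552, -0.164]
contact_force: [0.4, -0.2, 0.1]
grip_width: 55.0
```

>>> step_arm(targets=[[[0, 0, 0, 0], [0, 0, 0, 0], [0, 0, 0, 0], [0, 0, 0, 0], [0, 0, 0, 0]]], jaw=1)

```text
time: 19.8
tool_pos: [548.9, -64.4, 126.5]
tcp_rot: [0.028, 1.551, -0.2]
contact_force: [-4.8, -15.0, 4.0]
grip_width: 26.4
```

>>> step_arm(targets=[[[0.003, 0, 0.001, 0], [0.006, 0, 0.002, 0], [0.009, 0, 0.003, 0], [0.012, 0, 0.004, 0], [0.0132, 0, 0.0045, 0]]])

```text
time: 20.22
tool_pos: [553.6, -65.9, 113.0]
tcp_rot: [0.001, 1.551, -0.227]
contact_force: [-4.0, -3.9, 3.8]
grip_width: 25.3
```

```bash
python3 st.py
```

```text
20.22 pan [ -8.8 -94.7  34.2] w 25.3 F [-4.  -3.9  3.8] M [-0.61  0.55 -0.03] jaw yaw vs py -0.33 q6 -1.6
cap 105 [-67.   -0.2 -23. ]
cap 49 [-14.   -0.1  -4.9]
n tool [-0.946 -0.002 -0.324] F.n 4.6
```

Sliding at about 5 N. Push the rest against the stop, in small steps.

>>> step_arm(targets=[[[0.001, 0, 0.0003, 0], [0.0018, 0, 0.0006, 0], [0.0025, 0, 0.0009, 0], [0.0028, 0, 0.001, 0], [0.0028, 0, 0.001, 0]]])

```text
time: 20.63
tool_pos: [554.2, -66.0, 111.5]
tcp_rot: [-0.008, 1.552, -0.236]
contact_force: [-8.7, -2.3, 16.0]
grip_width: 25.3
```

```bash
python3 st.py
```

```text
20.63 pan [ -8.8 -94.7  32.5] w 25.3 F [-8.7 -2.3 16. ] M [-0.28  1.39  0.02] jaw yaw vs py -0.33 q6 -1.6
cap 105 [-68.5  -0.2 -23.6]
cap 49 [-15.5  -0.   -5.5]
n tool [-0.946 -0.002 -0.324] F.n 17.7
```

>>> step_arm(targets=[[[0.0005, 0, 0.0002, 0], [0.001, 0, 0.0003, 0], [0.0014, 0, 0.0005, 0], [0.0014, 0, 0.0005, 0], [0.0014, 0, 0.0005, 0]]])

```text
time: 21.05
tool_pos: [554.2, -66.0, 111.4]
tcp_rot: [-0.015, 1.552, -0.243]
contact_force: [-9.5, -2.1, 16.3]
grip_width: 25.3
```

```bash
python3 st.py
```

```text
21.05 pan [ -8.8 -94.7  32.5] w 25.3 F [-9.5 -2.1 16.3] M [-0.18  1.44 -0.03] jaw yaw vs py -0.32 q6 -1.6
cap 105 [-68.5  -0.2 -23.7]
cap 49 [-15.6  -0.   -5.5]
n tool [-0.946 -0.002 -0.325] F.n 18.4
```

>>> step_arm(targets=[[[0.001, 0, 0.0003, 0], [0.002, 0, 0.0007, 0], [0.003, 0, 0.001, 0], [0.0035, 0, 0.0012, 0], [0.0035, 0, 0.0012, 0]]])

```text
time: 21.47
tool_pos: [554.3, -66.1, 111.3]
tcp_rot: [-0.037, 1.553, -0.265]
contact_force: [-18.8, -0.3, 34.5]
grip_width: 24.9
```

>>> step_arm(targets=[[[0, 0, 0, 0], [0, 0, 0, 0], [0, 0, 0, 0], [0, 0, 0, 0], [0, 0, 0, 0]]], jaw=0.4)

```text
time: 21.88
tool_pos: [554.2, -65.8, 110.5]
tcp_rot: [-0.019, 1.554, -0.247]
contact_force: [-0.6, 0.2, -0.1]
grip_width: 53.1
```

>>> step_arm(targets=[[[-0.02, 0, -0.005, 0], [-0.05, 0, -0.008, 0], [-0.09, 0, -0.008, 0], [-0.13, 0, -0.008, 0], [-0.135, 0, -0.008, 0]]])

```text
time: 22.3
tool_pos: [547.0, -64.0, 252.2]
tcp_rot: [-0.015, 1.542, -0.242]
contact_force: [1.1, 0.1, 1.7]
grip_width: 55.3
```

```bash
python3 st.py; python3 - <<'E'
from meas import *
print(toolshift(bot.get_obs(),[597,-4,261]))
E
```

```text
22.3 pan [ 32.5 -94.2 167.3] w 55.3 F [1.1 0.1 1.7] M [ 0.02 -0.    0.  ] jaw yaw vs py -0.28 q6 -1.6
cap 105 [ 72.2  -0.5 -19.6]
cap 49 [125.3  -0.4  -1.9]
n tool [-0.949 -0.002 -0.316] F.n 1.2
[-7.82055929 69.67005144 35.3955554 ]
```

Firm stop at 38 N. Final look from the lookout pose.

>>> step_arm(targets=[[[-0.002, 0.025, 0.012, 0], [-0.005, 0.05, 0.024, 0], [-0.008, 0.07, 0.035, 0], [-0.008, 0.07, 0.035, 0], [-0.008, 0.07, 0.035, 0]]])

```text
time: 22.72
tool_pos: [597.0, -2.7, 260.2]
tcp_rot: [-0.019, 1.543, -0.244]
contact_force: [-0.4, 0.2, 0.4]
grip_width: 54.9
```

```bash
python3 - <<'E'
from line import *
bot.capture('wrist');c=cap('wrist','w10')
print(bot.get_obs()['time']);measure(c);line(c)
im=cv2.imread('pics/w10.png')[110:310,190:470]
cv2.imwrite('pics/w10v.png',cv2.resize(im,(784,560),interpolation=cv2.INTER_CUBIC))
E
```

```text
22.8167
axis [-8.7  39.51] r 38.96 n 38
skirt line (array([29.94306016, -8.85082262]), np.float64(-16.467070541430317), 55)
top line (array([10.49044834, -2.21576276]), np.float64(-11.926555595437314), 113)
rider -17.021348837965377 50.71349304772052 140
nose -16.455092911091402 28
85 151 [399.6 206.2] h 8 dir -18.28 pos 49.16 r 7.5 len 22.5
85 151 [399.6 206.2] h 42 dir -18.28 pos -11.71 r 9.6 len 20.0
85 100 [384.5 231.8] h 8 dir -20.23 pos -16.56 r 28.0 len 15.4
85 100 [384.5 231.8] h 42 dir -20.23 pos -25.92 r 32.3 len 13.8
110 132 [399.5 206. ] h 8 dir -18.7 pos 49.71 r 7.3 len 22.0
110 132 [399.5 206. ] h 42 dir -18.7 pos -12.31 r 9.5 len 19.6
110 83 [384.6 231.6] h 8 dir -20.03 pos -16.43 r 27.9 len 15.2
110 83 [384.6 231.6] h 42 dir -20.03 pos -25.86 r 32.1 len 13.6
```

View pics/w10v.png

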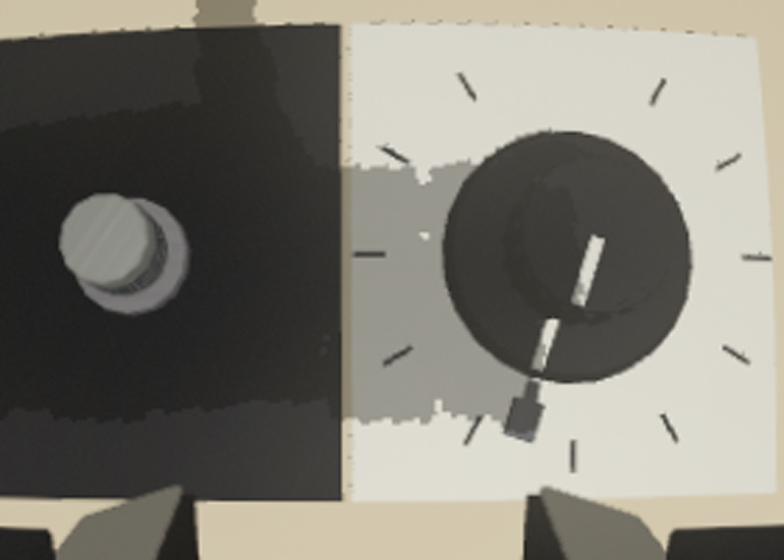

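Last view: cap back down on its collar as at the start, line (552,320)→(537,370) runs into the rider's nose (533,382). Handing in.

```bash
python3 -c "
from plant import bot
print(bot.close_job())"
```

```text
the job is handed in; nothing more can be done
None
```

The job is handed in, finished at about 22.8 s of the 72 s. The cap was pulled up, the dial was set to the rider and the cap was pressed home again, in that order.

- **Cap up:** I pulled it 16.4 mm along its axis until it hit its upper stop at 42 N. The stem showed in the next picture.
- **Dial:** I turned it clockwise about 139° in four grasps. An axis fitted from the scale ticks put the line at −18.6° and the rider at −18.5°. The skirt-rim fit of the axis gave about 1° of difference instead, which I put down to an axis error of about 2.5 mm. In the last picture the line runs straight into the rider's nose.
- **Cap home:** I pushed it about 16 mm. It then held still while the force rose to 38 N, and the last picture shows it back on its collar.
- **What went wrong:** On the first dial approach a fingertip pushed sideways on what I took to be the skirt edge, with up to about 15 N. This was after the cap was up. I raised the grasp by 5 mm and the force went away.
- **Other checks:** The rider measured at the same angle before and after, to about 0.3°. I did not check the loose things on the bench separately at the end; the arm's path kept clear of them.

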